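# Offer up a cabinet door to its hinges

### The job

The pins are out of the little pine paint cabinet's two hinges and its door is in the drying stand. Lift the door out by its top edge and offer it up wide open (square to the cabinet's front, clear of the bench) so that each knuckle on the door goes between the pair of knuckles on the cabinet, then feel it gently home, up to the cabinet's front and in against its hinged side, until the pin holes of both hinges line up. Finish while still holding the door there, lightly pressed home, so that I can drop the pins in; leave the other things on the bench alone.

Things in the scene. Friction and masses are not known exactly. Their poses are not given: they have to be found in the camera images.
- cabinet: Small pine cabinet without its door, fixed to the bench: 120 mm deep (its x), 150 wide (y), 214 high; origin at the centre of its underside, z up. Its open front faces its -x, the plane x = -60 mm; its left side's outer face is y = +75 mm. Two butt hinges are let in flush in that side's front edge; their common upright axis is at x = -61, y = +81 mm
- door: Loose pine door, 0.22 to 0.38 kg: 16 mm thick (its x), 150 wide (y), 190 high (z); origin at the centre of its underside. Front face x = -8 mm with a white 24 mm knob, 23 mm proud, at mid height near the -y edge; hinge edge y = +75 mm. Frame 32 mm wide all round, full thickness: the top edge can be gripped from above. Hung, its underside is 22 mm above the bench
- stand: Pine drying stand, fixed, 60 mm (x) by 90 (y) by 40 high, with a 19 mm wide slot along its y, slot floor 12 mm above the bench. The door stands upright in the slot with the stand's yaw, hinge edge to the stand's +y. Origin at the centre of the underside
- cab_lower (a point): On the cabinet's hinge axis, at mid gap of the lower hinge, 62 mm above the bench; axes as the cabinet's. Each hinge has two steel knuckles on the cabinet, one over the other: 12 mm diameter, 15 mm long, 6.5 mm bore, ends chamfered 1.5 mm, a 20 mm gap between them
- cab_upper (a point): The same for the upper hinge, 172 mm above the bench
- door_lower (a point): Centre of the door's lower knuckle at the door's x = +9, y = +81, z = 40 mm; axes as the door's. Each door hinge leaf, flush in the back face, has one steel knuckle: 12 mm diameter, 16 mm long, 6.5 mm bore, ends chamfered 1.5 mm; so it has 2 mm of play up and down in the cabinet's 20 mm gap
- door_upper (a point): The same for the upper knuckle, at the door's z = 150 mm. Open square, the door has the cabinet's yaw minus 90 degrees (its +y to the cabinet's +x, its front to the cabinet's +y). Two stops then line up the holes to about 0.5 mm: along the cabinet's +x the hinge edge meets the cabinet's knuckles; along the cabinet's -y the door's knuckles meet the cabinet's side
- pin_tray: Shallow dark steel parts tray, 75 x 105 x 14 mm, with the two hinge pins in it; bystander, stays where it is. Origin at the centre of its underside
- pot_a: Small paint jar, 40 mm diameter, 55 mm high, black cap; bystander, stays where it is. Origin at the centre of its underside
- pot_b: Small amber paint jar, same size; bystander, stays where it is. Origin at the centre of its underside
- screwdriver: Screwdriver, 170 mm long, lying flat; bystander, stays where it is
Mind the look-alikes: they are no part of the job. What is meant by the door is not pink, and is the larger of those in its own colour.

How it is judged:
On the way, in this order (a step that is already met when the one before it is completed fails the run):
1. the door is lifted clear of the drying stand in the gripper (height (world z) of door above 0.042 m and contact force between the fingers and door above 1 N), for 0.2 s.
2. the door's knuckles are between the cabinet's and touch home (distance between door_lower and cab_lower below 0.004 m and distance between door_upper and cab_upper below 0.004 m and contact force between door and cabinet above 0.5 N), for 0.1 s.
At the end, for the whole second after the job is handed in: The gripper still holds the door, at rest, underside over 15 mm up, open square to the front (within 15 degrees); at both hinges the bores are within 2 mm sideways (knuckle centres within 4 mm overall), and the door stays pressed on the cabinet with 0.3 to 25 N (horizontal distance between door_lower and cab_lower below 0.002 m and horizontal distance between door_upper and cab_upper below 0.002 m and distance between door_lower and cab_lower below 0.004 m and distance between door_upper and cab_upper below 0.004 m and angle between the y axis of door and the x axis of cabinet, either way round below 0.26 rad and height (world z) of door above 0.015 m and contact force between the fingers and door above 2 N and contact force between door and cabinet between 0.3 and 25 N and linear speed of door below 0.02 m/s); the arm keeps its last pose, push and grip.
It fails at once if the door is driven against the cabinet with more than 60 N (contact force between door and cabinet above 60 N).
It fails at once if the pin tray, a paint jar or the screwdriver is shifted by more than 20 mm (distance of any of pin_tray, pot_a, pot_b, screwdriver from where it was at the start of the episode above 0.02 m).
It also fails if it takes over 42 s, if anything falls off the work surface, if the arm or the gripper's body presses on something with over 40 N, if the wrist force passes 120 N, or if a joint passes its speed limit or range.

### The arm

A 7-joint arm with a two-finger parallel gripper is mounted at the origin on the work surface. World frame = base frame: x ahead of the robot, y to its left, z up, the work surface at z = 0. Lengths are in m, angles in rad, forces in N, time in s.
With the tool pointing down it reaches from about 0.4 to 0.85 m from the base axis. Payload 4.5 kg.
Tool frame: the origin (TCP) lies on the centre line of the jaws, within the pads' length; the fingertips stand 11 mm ahead of it and the grasp point (between the pads) lies 8 mm behind it; z points along the fingers, y is the line along which they close (so a half turn about z gives the same grasp; the last joint's range is limited). The gripper opens to 88 mm and grips with 3 to 60 N. Pads are 18 mm wide; open, the fingers measure 123 mm over their backs; the gripper's body (75 mm by 187 mm) begins 45 mm behind the grasp point.
Start: joints at [-1.172, 0.689, -0.195, 1.565, 0.157, 0.902, -0.215], TCP at [0.223, 0.584, 0.25] pointing down, gripper open.
Joint ranges: [-3.01, 3.01], [-0.46, 2.08], [-1.47, 1.51], [0.13, 2.56], [-1, 4.14], [0.04, 2.09], [-2.66, 2.66]. Speed limits (rad/s): [2.57, 2.57, 3.14, 3.14, 3.14, 3.14, 3.14].

### API

Orientations are given as a unit quaternion [x, y, z, w].
In Python, from plant import * gives the robot as it stands. The module is installed in compiled form; this text tells all that it offers.
- The arm moves only by the tool send_rows, never from a script. Its argument "motion" is a list of rows, each an object of numbers: "x", "y", "z": the shift along the tool's x, y, z in cm; "rx", "ry", "rz": the turn, a rotation vector about the tool's x, y, z in rad; "jaw": the finger opening in cm, from 0 to 8.81. In form: [{"x": .., "y": .., "z": .., "rx": .., "ry": .., "rz": .., "jaw": ..}, ...]. A call has exactly 5 rows; each row shifts and turns the commanded pose from where the row before left it, along the tool's axes as they then stand; what a row does not reach is not made up. A row lasts 1/10 s, in which the tool goes at most 50 mm and 8.59 degrees, less where a joint would pass 70% of its speed; a pose out of reach is approached as far as the arm can. A call is refused whole if a number of a shift passes 5 or a number of a turn 0.15, either way. A call with a gripper value outside its range is refused whole. The fingers move at their own pace and stop on an object; "grip_force" is the grip in N (left out, the last holds). Time passes only in rows, so rows that do not move let the fingers close, or fill a call up. It gives the time, the measured TCP pose, the force, the opening and the grip force at its end, in the units of the state.
- get_state(): the state, without advancing time (a new reading comes with each control period).
- snapshot(name): name is "side" or "top"; returns a dict with "img" (384x512x3 uint8, red, green, blue), "vertical_fov" (degrees; the focal length in pixels is half the picture's height over the tangent of half this angle, whatever the lens; pixels are square), "cx", "cy" (the principal point, pixels), "D" ([k1, k2, p1, p2, k3] as OpenCV has them; the pictures are not rectified), "extrinsics" (4x4, takes a point from camera to world coordinates). Camera axes: x right, y up, looking along -z (the intrinsics and any distortion apply to the point x, -y, -z); pixel columns grow to the right and rows downward; lengths in m; the calibration is good to about 2 mm. A picture is of the moment at which its call begins. There is no depth.
- finish_job(): hands the job in; it is judged then, once.
The state is a dict: "clock": time; "q": joint angles; "qd": joint speeds; "joint_torque": joint torques, N m; "tool_pos": TCP position; "eef_rot": TCP orientation; "contact_force": force on the tool from outside, world axes, zero at the start; "moment": the same for the moment, N m; "opening": opening from 0.0 (shut) to 1.0 (fully open); "finger_force": force on a finger pad.
Only numpy, scipy, OpenCV 4.12 (cv2) and the standard library are available. Lean on these libraries where they do the work, as an engineer would, in place of code of your own. Each camera call takes 0.05 s, during which the arm holds its last target. There are 200 camera calls.

## Working session

There is one attempt and no reset: what is moved stays moved. The work goes in short steps, Python scripts to look and compute and a tool call to move; the robot and the scene stay as the last step left them, time stands still between calls to the robot, and variables do not carry over. Pictures are saved under pics/ and viewed, at most 10 in all, crops included, and the job is handed in when it is done.

Besides the shell and the picture viewer there is one more tool, called after "Call:" by a JSON object that holds its "fn" and its "kwargs". send_rows: Moves the arm, as the interface text tells. Its arguments: {"type":"object","properties":{"motion":{"type":"array"},"grip_force":{"type":"number"}},"required":["motion"]}

```bash
mkdir -p pics; ls; cat > h.py <<'E'
from plant import *
import numpy as np, cv2
from scipy.spatial.transform import Rotation as R
def cam(s):
    f=192/np.tan(np.radians(s["vertical_fov"])/2)
    return np.array([[f,0,s["cx"]],[0,f,s["cy"]],[0,0,1]]),np.array(s["D"],float),np.array(s["extrinsics"])
def rays(s,px):
    K,D,E=cam(s)
    u=cv2.undistortPoints(np.array(px,float).reshape(-1,1,2),K,D).reshape(-1,2)
    d=np.c_[u[:,0],-u[:,1],-np.ones(len(u))]@E[:3,:3].T
    return E[:3,3],d
def onz(s,px,z):
    o,d=rays(s,px); return o+d*((z-o[2])/d[:,2])[:,None]
def proj(s,P):
    K,D,E=cam(s); P=np.atleast_2d(P); c=(P-E[:3,3])@E[:3,:3]
    return cv2.projectPoints(c*[1,-1,-1],np.zeros(3),np.zeros(3),K,D)[0].reshape(-1,2)
def tri(s1,p1,s2,p2):
    A=np.zeros((3,3));b=np.zeros(3)
    for s,p in((s1,p1),(s2,p2)):
        o,d=rays(s,[p]);d=d[0]/np.linalg.norm(d);M=np.eye(3)-np.outer(d,d);A+=M;b+=M@o
    return np.linalg.solve(A,b)
E
python3 - <<'E'
from h import *
import pickle
S={n:snapshot(n) for n in("side","top")}
pickle.dump(S,open("s0.pkl","wb"))
for n,s in S.items():
    cv2.imwrite(f"pics/{n}0.png",cv2.resize(s["img"][:,:,::-1],(800,600),interpolation=cv2.INTER_CUBIC))
    print(n,s["vertical_fov"],s["cx"],s["cy"],s["D"],np.round(s["extrinsics"],3).tolist())
st=get_state(); print({k:np.round(v,3).tolist() for k,v in st.items()})
E
```

```text
pics
side 57.983417133396465 250.89969190802287 190.09760865063896 [-0.05371403  0.          0.          0.          0.        ] [[0.949, 0.24, -0.206, 0.359], [-0.316, 0.713, -0.626, -0.381], [-0.003, 0.659, 0.752, 0.822], [0.0, 0.0, 0.0, 1.0]]
top 49.14597719453653 256.87982729730106 180.88719846134012 [-0.1051353  0.         0.         0.         0.       ] [[-0.03, 0.995, -0.098, 0.405], [-1.0, -0.031, -0.004, 0.185], [-0.007, 0.098, 0.995, 1.243], [0.0, 0.0, 0.0, 1.0]]
{'clock': 0.1, 'q': [-1.172, 0.69, -0.195, 1.566, 0.157, 0.903, -0.215], 'qd': [0.0, -0.003, -0.002, -0.003, -0.0, 0.0, -0.002], 'joint_torque': [-0.003, -52.85, -1.272, -15.384, -0.053, 0.002, 0.0], 'tool_pos': [0.223, 0.583, 0.249], 'eef_rot': [0.181, 0.983, -0.001, -0.0], 'contact_force': [-0.02, -0.036, -0.865], 'moment': [-0.035, 0.006, 0.039], 'finger_force': 0.0, 'opening': 0.996}
```

View pics/side0.png

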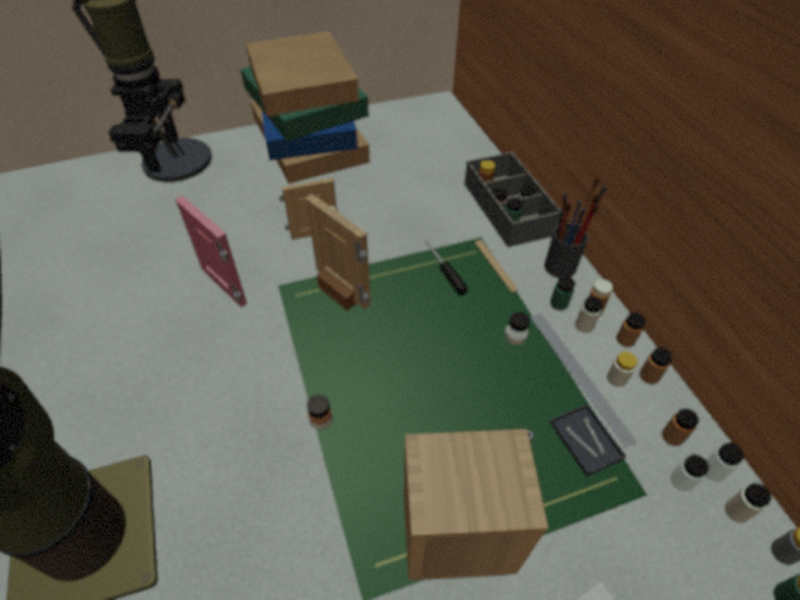

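View pics/top0.png

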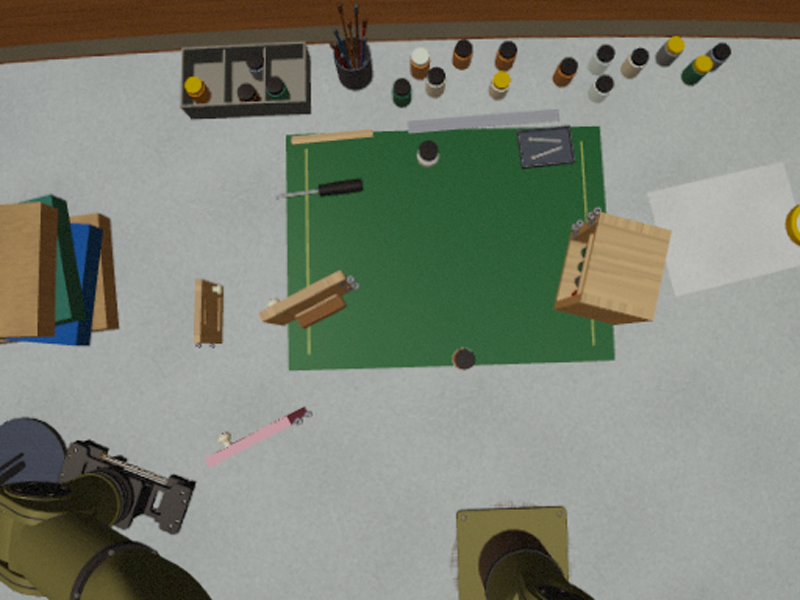

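The top view shows the target door upright in its stand at about (305,298), with its knob at (270,303) and its knuckles at (350,283). The cabinet is at (615,268), with hinge knuckles at its upper-left corner (587,220). The decoys are the small pine door (208,313) and the pink door (260,437). Next I'll zoom in on the door and the cabinet.

```bash
python3 - <<'E'
from h import *
import pickle
S=pickle.load(open("s0.pkl","rb"))
t=S["top"]["img"][:,:,::-1]; s=S["side"]["img"][:,:,::-1]
def c(i,x,y): return cv2.resize(i[y:y+75,x:x+100],(400,300),interpolation=cv2.INTER_CUBIC)
o=np.vstack([np.hstack([c(t,150,150),c(t,345,130)]),np.hstack([c(s,180,120),cv2.resize(s[250:370,225:385],(400,300),interpolation=cv2.INTER_CUBIC)])])
cv2.imwrite("pics/crop.png",np.clip(o*1.4,0,255).astype(np.uint8))
E
```

```text
(no output)
```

View pics/crop.png

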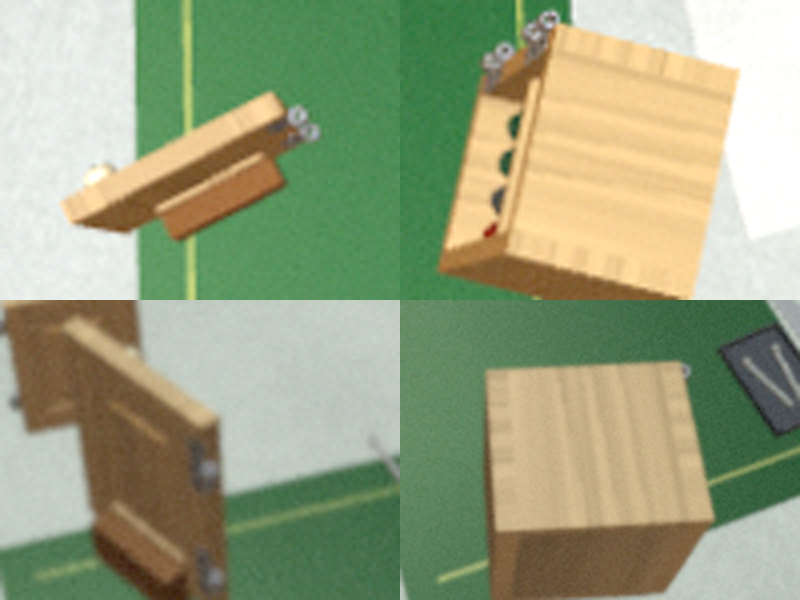

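The crops show these top-face corners (crop pixels): door (62,203)–(275,93), cabinet (555,25), (738,70), (690,298), (505,250). Knuckles are visible at both hinges. I'll refine the edges to sub-pixel.

```bash
cat >> h.py <<'E'
def edge(img,a,b,w=3.0,dark=False):
    g=cv2.GaussianBlur(img,(0,0),0.7).astype(np.float32).sum(2)/3
    a=np.array(a,float);b=np.array(b,float);t=(b-a)/np.linalg.norm(b-a);n=np.array([-t[1],t[0]])
    off=np.arange(-w,w+.01,.1);P=[]
    for u in np.linspace(.12,.88,40):
        q=(a+u*(b-a))+off[:,None]*n
        v=cv2.remap(g,q[:,0].astype(np.float32)[None],q[:,1].astype(np.float32)[None],cv2.INTER_CUBIC)[0]
        d=np.abs(np.gradient(v)); k=d.argmax()
        m=np.abs(np.arange(len(off))-k)<=10
        if 3<k<len(off)-4: P.append(a+u*(b-a)+(off[m]*d[m]).sum()/d[m].sum()*n)
    P=np.array(P,np.float32)
    return P,cv2.fitLine(P,cv2.DIST_HUBER,0,.01,.01).ravel()
def inter(l,m):
    A=np.array([[l[0],-m[0]],[l[1],-m[1]]]);k=np.linalg.solve(A,m[2:]-l[2:]);return l[2:]+k[0]*l[:2]
def quad(img,C,w=3.0):
    L=[];r=[]
    for i in range(4):
        P,l=edge(img,C[i],C[(i+1)%4],w);L.append(l);r.append((len(P),round(float(np.std((P-l[2:])@[-l[1],l[0]])),2)))
    return np.array([inter(L[i-1],L[i]) for i in range(4)]),r
E
python3 - <<'E'
from h import *
import pickle
S=pickle.load(open("s0.pkl","rb"));T,Sd=S["top"],S["side"]
d=lambda L,x,y,k=4:[((u)/k+x,(v)/k+y) for u,v in L]
dt=d([(62,203),(268,92),(285,107),(75,222)],150,150)
ct=d([(155,25),(338,70),(290,298),(105,250)],345,130)
ds=[(180+u/4,120+(v-300)/4) for u,v in [(65,320),(85,318),(218,415),(205,432)]]
cs=[(225+(u-400)*.4,250+(v-300)*.4) for u,v in [(485,370),(683,363),(713,520),(495,532)]]
for nm,s,C,z,w in(("doorT",T,dt,.202,2),("cabT",T,ct,.214,3),("doorS",Sd,ds,.202,2),("cabS",Sd,cs,.214,3)):
    q,r=quad(s["img"],C,w);P=onz(s,q,z)
    print(nm,r,"\n px",np.round(q,1).tolist(),"\n",np.round(P[:,:2],4).tolist(),"ctr",P.mean(0)[:2].round(4),
     "len",[round(float(np.linalg.norm(P[i]-P[(i+1)%4])),4) for i in range(4)],
     "ang",[round(float(np.degrees(np.arctan2(*(P[(i+1)%4]-P[i])[[1,0]]))),2) for i in range(4)])
E
```

```text
doorT [(35, 0.19), (40, 0.19), (40, 0.2), (40, 0.21)] 
 px [[164.89999389648438, 199.60000610351562], [217.10000610351562, 172.0], [220.6999969482422, 177.89999389648438], [167.39999389648438, 205.60000610351562]] 
 [[0.4684, 0.4197], [0.5335, 0.2874], [0.5185, 0.2785], [0.4532, 0.4135]] ctr [0.4934 0.3498] len [0.1475, 0.0174, 0.1499, 0.0164] ang [-63.78, -149.58, 115.83, 22.38]
cabT [(40, 0.15), (38, 0.34), (37, 0.17), (15, 0.71)] 
 px [[383.70001220703125, 135.1999969482422], [429.5, 147.0], [417.5, 204.89999389648438], [371.79998779296875, 193.10000610351562]] 
 [[0.6124, -0.1334], [0.5793, -0.2497], [0.4348, -0.2082], [0.4677, -0.0945]] ctr [ 0.5235 -0.1715] len [0.1209, 0.1504, 0.1184, 0.1498] ang [-105.86, 163.97, 73.83, -15.08]
doorS [(40, 0.3), (37, 0.45), (20, 0.53), (34, 0.22)] 
 px [[191.5, 123.5999984741211], [200.89999389648438, 124.30000305175781], [236.10000610351562, 150.1999969482422], [229.5, 151.5]] 
 [[0.4473, 0.4303], [0.4722, 0.4183], [0.536, 0.2805], [0.5181, 0.2814]] ctr [0.4934 0.3526] len [0.0277, 0.1519, 0.0179, 0.165] ang [-25.71, -65.17, 177.23, 115.43]
cabS [(40, 0.2), (40, 0.25), (40, 0.22), (40, 0.2)] 
 px [[259.1000061035156, 277.5], [337.0, 274.1000061035156], [350.5, 337.70001220703125], [262.6000061035156, 342.3999938964844]] 
 [[0.4698, -0.091], [0.6148, -0.1327], [0.5809, -0.2488], [0.4355, -0.2072]] ctr [ 0.5252 -0.1699] len [0.1508, 0.1209, 0.1512, 0.1212] ang [-16.05, -106.27, 164.05, 73.54]
```

Call:
{"fn": "send_rows", "kwargs": {"motion": [{"x": -3.35, "y": -1.2, "jaw": 8.8}, {"x": -3.35, "y": -1.2, "jaw": 8.8}, {"x": -3.35, "y": -1.2, "jaw": 8.8}, {"x": -3.35, "y": -1.2, "jaw": 8.8}, {"x": -3.35, "y": -1.2, "jaw": 8.8}]}}

```text
schema error: expected keys x, y, z, rx, ry, rz, jaw
```

Call:
{"fn": "send_rows", "kwargs": {"motion": [{"x": -3.35, "y": -1.2, "jaw": 8.8}, {"x": -3.35, "y": -1.2, "jaw": 8.8}, {"x": -3.35, "y": -1.2, "jaw": 8.8}, {"x": -3.35, "y": -1.2, "jaw": 8.8}, {"x": -3.35, "y": -1.2, "jaw": 8.8}]}}

```text
schema error: expected keys x, y, z, rx, ry, rz, jaw
```

Call:
{"fn": "send_rows", "kwargs": {"motion": [{"rz": 0.15, "jaw": 8.8}, {"rz": 0.15, "jaw": 8.8}, {"rz": 0.15, "jaw": 8.8}, {"rz": 0.15, "jaw": 8.8}, {"rz": 0.15, "jaw": 8.8}]}}

```text
schema error: expected keys x, y, z, rx, ry, rz, jaw
```

Call:
{"fn": "send_rows", "kwargs": {"motion": [{"jaw": 8.8}, {"jaw": 8.8}, {"jaw": 8.8}, {"jaw": 8.8}, {"jaw": 8.8}]}}

```text
schema error: expected keys x, y, z, rx, ry, rz, jaw
```

All the keys are required in every row.

Call:
{"fn": "send_rows", "kwargs": {"motion": [{"x": -3.35, "y": -1.2, "z": 0, "rx": 0, "ry": 0, "rz": 0, "jaw": 8.8}, {"x": -3.35, "y": -1.2, "z": 0, "rx": 0, "ry": 0, "rz": 0, "jaw": 8.8}, {"x": -3.35, "y": -1.2, "z": 0, "rx": 0, "ry": 0, "rz": 0, "jaw": 8.8}, {"x": -3.35, "y": -1.2, "z": 0, "rx": 0, "ry": 0, "rz": 0, "jaw": 8.8}, {"x": -3.35, "y": -1.2, "z": 0, "rx": 0, "ry": 0, "rz": 0, "jaw": 8.8}]}}

```text
clock: 0.6
tool_pos: [0.3589, 0.4668, 0.2494]
eef_rot: [0.181, 0.983, -0.0, -0.0]
contact_force: [0.7, -0.0, -0.1]
opening: 1.0
finger_force: 0.0
```

Call:
{"fn": "send_rows", "kwargs": {"motion": [{"x": -3.35, "y": -1.2, "z": 0, "rx": 0, "ry": 0, "rz": 0, "jaw": 8.8}, {"x": -3.35, "y": -1.2, "z": 0, "rx": 0, "ry": 0, "rz": 0, "jaw": 8.8}, {"x": -3.35, "y": -1.2, "z": 0, "rx": 0, "ry": 0, "rz": 0, "jaw": 8.8}, {"x": -3.35, "y": -1.2, "z": 0, "rx": 0, "ry": 0, "rz": 0, "jaw": 8.8}, {"x": -3.35, "y": -1.2, "z": 0, "rx": 0, "ry": 0, "rz": 0, "jaw": 8.8}]}}

```text
clock: 1.1
tool_pos: [0.4939, 0.351, 0.2494]
eef_rot: [0.181, 0.983, -0.0, -0.0]
contact_force: [-0.4, 0.4, -0.4]
opening: 1.001
finger_force: 0.0
```

Call:
{"fn": "send_rows", "kwargs": {"motion": [{"x": 0, "y": 0, "z": 0, "rx": 0, "ry": 0, "rz": 0.15, "jaw": 8.8}, {"x": 0, "y": 0, "z": 0, "rx": 0, "ry": 0, "rz": 0.15, "jaw": 8.8}, {"x": 0, "y": 0, "z": 0, "rx": 0, "ry": 0, "rz": 0.15, "jaw": 8.8}, {"x": 0, "y": 0, "z": 0, "rx": 0, "ry": 0, "rz": 0.15, "jaw": 8.8}, {"x": 0, "y": 0, "z": 0, "rx": 0, "ry": 0, "rz": 0.15, "jaw": 8.8}]}}

```text
clock: 1.6
tool_pos: [0.4928, 0.352, 0.2493]
eef_rot: [0.532, 0.847, -0.0, -0.0]
contact_force: [-0.7, 0.7, 0.4]
opening: 1.002
finger_force: 0.0
```

Call:
{"fn": "send_rows", "kwargs": {"motion": [{"x": 0, "y": 0, "z": 0, "rx": 0, "ry": 0, "rz": 0, "jaw": 8.8}, {"x": 0, "y": 0, "z": 0, "rx": 0, "ry": 0, "rz": 0, "jaw": 8.8}, {"x": 0, "y": 0, "z": 0, "rx": 0, "ry": 0, "rz": 0, "jaw": 8.8}, {"x": 0, "y": 0, "z": 0, "rx": 0, "ry": 0, "rz": 0, "jaw": 8.8}, {"x": 0, "y": 0, "z": 0, "rx": 0, "ry": 0, "rz": 0, "jaw": 8.8}]}}

```text
clock: 2.1
tool_pos: [0.4932, 0.3522, 0.2497]
eef_rot: [0.529, 0.849, 0.0, -0.0]
contact_force: [0.7, -0.1, 1.2]
opening: 0.997
finger_force: 0.0
```

Call:
{"fn": "send_rows", "kwargs": {"motion": [{"x": 0, "y": 0, "z": 1.6, "rx": 0, "ry": 0, "rz": 0, "jaw": 8.8}, {"x": 0, "y": 0, "z": 1.6, "rx": 0, "ry": 0, "rz": 0, "jaw": 8.8}, {"x": 0, "y": 0, "z": 1.6, "rx": 0, "ry": 0, "rz": 0, "jaw": 6}, {"x": 0, "y": 0, "z": 1.6, "rx": 0, "ry": 0, "rz": 0, "jaw": 5}, {"x": 0, "y": 0, "z": 0, "rx": 0, "ry": 0, "rz": 0, "jaw": 4}], "grip_force": 30}}

```text
clock: 2.6
tool_pos: [0.4919, 0.3514, 0.1838]
eef_rot: [0.529, 0.849, -0.002, -0.001]
contact_force: [-0.5, 0.2, 0.2]
opening: 0.751
finger_force: 0.0
```

Call:
{"fn": "send_rows", "kwargs": {"motion": [{"x": 0, "y": 0, "z": 0, "rx": 0, "ry": 0, "rz": 0, "jaw": 3}, {"x": 0, "y": 0, "z": 0, "rx": 0, "ry": 0, "rz": 0, "jaw": 2}, {"x": 0, "y": 0, "z": 0, "rx": 0, "ry": 0, "rz": 0, "jaw": 1}, {"x": 0, "y": 0, "z": 0, "rx": 0, "ry": 0, "rz": 0, "jaw": 0.5}, {"x": 0, "y": 0, "z": 0, "rx": 0, "ry": 0, "rz": 0, "jaw": 0.5}], "grip_force": 30}}

```text
clock: 3.1
tool_pos: [0.4933, 0.3524, 0.1862]
eef_rot: [0.529, 0.849, 0.0, 0.0]
contact_force: [-0.2, 1.0, 1.0]
opening: 0.294
finger_force: 0.0
```

Call:
{"fn": "send_rows", "kwargs": {"motion": [{"x": 0, "y": 0, "z": 0, "rx": 0, "ry": 0, "rz": 0, "jaw": 0.5}, {"x": 0, "y": 0, "z": 0, "rx": 0, "ry": 0, "rz": 0, "jaw": 0.5}, {"x": 0, "y": 0, "z": 0, "rx": 0, "ry": 0, "rz": 0, "jaw": 0.5}, {"x": 0, "y": 0, "z": 0, "rx": 0, "ry": 0, "rz": 0, "jaw": 0.5}, {"x": 0, "y": 0, "z": 0, "rx": 0, "ry": 0, "rz": 0, "jaw": 0.5}]}}

```text
clock: 3.6
tool_pos: [0.4933, 0.3524, 0.1859]
eef_rot: [0.529, 0.849, 0.0, 0.0]
contact_force: [-0.6, 0.8, 2.0]
opening: 0.177
finger_force: 30.0
```

Gripped at 15.6 mm opening, with the TCP at 0.186 when the door underside is at 0.012. Next I'll lift, turn square and carry it over.

Call:
{"fn": "send_rows", "kwargs": {"motion": [{"x": 0, "y": 0, "z": -1, "rx": 0, "ry": 0, "rz": 0, "jaw": 0.5}, {"x": 0, "y": 0, "z": -1.5, "rx": 0, "ry": 0, "rz": 0, "jaw": 0.5}, {"x": 0, "y": 0, "z": -1.5, "rx": 0, "ry": 0, "rz": 0, "jaw": 0.5}, {"x": 0, "y": 0, "z": -1.5, "rx": 0, "ry": 0, "rz": 0, "jaw": 0.5}, {"x": 0, "y": 0, "z": -1.5, "rx": 0, "ry": 0, "rz": 0, "jaw": 0.5}]}}

```text
clock: 4.1
tool_pos: [0.4923, 0.3517, 0.2561]
eef_rot: [0.529, 0.849, -0.001, -0.0]
contact_force: [-0.8, 0.9, -3.7]
opening: 0.177
finger_force: 30.0
```

Call:
{"fn": "send_rows", "kwargs": {"motion": [{"x": 0, "y": 0, "z": 0, "rx": 0, "ry": 0, "rz": 0, "jaw": 0.5}, {"x": 0, "y": 0, "z": 0, "rx": 0, "ry": 0, "rz": 0, "jaw": 0.5}, {"x": 0, "y": 0, "z": 0, "rx": 0, "ry": 0, "rz": 0, "jaw": 0.5}, {"x": 0, "y": 0, "z": 0, "rx": 0, "ry": 0, "rz": 0.06, "jaw": 0.5}, {"x": 0, "y": 0, "z": 0, "rx": 0, "ry": 0, "rz": 0.1, "jaw": 0.5}]}}

```text
clock: 4.6
tool_pos: [0.4925, 0.3518, 0.2546]
eef_rot: [0.596, 0.803, -0.001, -0.0]
contact_force: [0.4, -0.2, -4.9]
opening: 0.179
finger_force: 30.0
```

Call:
{"fn": "send_rows", "kwargs": {"motion": [{"x": 0, "y": 0, "z": 0, "rx": 0, "ry": 0, "rz": 0.125, "jaw": 0.5}, {"x": 0, "y": 0, "z": 0, "rx": 0, "ry": 0, "rz": 0.125, "jaw": 0.5}, {"x": 0, "y": 0, "z": 0, "rx": 0, "ry": 0, "rz": 0.125, "jaw": 0.5}, {"x": 0, "y": 0, "z": 0, "rx": 0, "ry": 0, "rz": 0.125, "jaw": 0.5}, {"x": 0, "y": 0, "z": 0, "rx": 0, "ry": 0, "rz": 0.076, "jaw": 0.5}]}}

```text
clock: 5.1
tool_pos: [0.4924, 0.352, 0.2546]
eef_rot: [0.8, 0.6, -0.001, 0.0]
contact_force: [-0.9, 0.5, -3.3]
opening: 0.178
finger_force: 30.0
```

Call:
{"fn": "send_rows", "kwargs": {"motion": [{"x": -1, "y": 0.9, "z": 0, "rx": 0, "ry": 0, "rz": 0, "jaw": 0.5}, {"x": -2, "y": 1.7, "z": 0, "rx": 0, "ry": 0, "rz": 0, "jaw": 0.5}, {"x": -2.4, "y": 2.1, "z": 0, "rx": 0, "ry": 0, "rz": 0, "jaw": 0.5}, {"x": -2.4, "y": 2.1, "z": 0, "rx": 0, "ry": 0, "rz": 0, "jaw": 0.5}, {"x": -2.4, "y": 2.1, "z": 0, "rx": 0, "ry": 0, "rz": 0, "jaw": 0.5}]}}

```text
clock: 5.6
tool_pos: [0.5509, 0.227, 0.2551]
eef_rot: [0.798, 0.602, -0.001, 0.0]
contact_force: [0.2, -0.3, -3.6]
opening: 0.178
finger_force: 30.0
```

Call:
{"fn": "send_rows", "kwargs": {"motion": [{"x": -2.4, "y": 2.1, "z": 0, "rx": 0, "ry": 0, "rz": 0, "jaw": 0.5}, {"x": -2.4, "y": 2.1, "z": 0, "rx": 0, "ry": 0, "rz": 0, "jaw": 0.5}, {"x": -2.4, "y": 2.1, "z": 0, "rx": 0, "ry": 0, "rz": 0, "jaw": 0.5}, {"x": -2.4, "y": 2.1, "z": 0, "rx": 0, "ry": 0, "rz": 0, "jaw": 0.5}, {"x": -2.4, "y": 2.1, "z": 0, "rx": 0, "ry": 0, "rz": 0, "jaw": 0.5}]}}

```text
clock: 6.1
tool_pos: [0.6182, 0.0825, 0.2551]
eef_rot: [0.799, 0.602, -0.001, -0.0]
contact_force: [1.2, -0.0, -3.6]
opening: 0.177
finger_force: 30.0
```

Call:
{"fn": "send_rows", "kwargs": {"motion": [{"x": -2.4, "y": 2.1, "z": 0, "rx": 0, "ry": 0, "rz": 0, "jaw": 0.5}, {"x": -2.4, "y": 2.1, "z": 0, "rx": 0, "ry": 0, "rz": 0, "jaw": 0.5}, {"x": -2, "y": 1.6, "z": 0, "rx": 0, "ry": 0, "rz": 0, "jaw": 0.5}, {"x": -1, "y": 0.7, "z": 0, "rx": 0, "ry": 0, "rz": 0, "jaw": 0.5}, {"x": 0, "y": 0, "z": 0, "rx": 0, "ry": 0, "rz": 0, "jaw": 0.5}]}}

```text
clock: 6.6
tool_pos: [0.6588, -0.011, 0.2551]
eef_rot: [0.8, 0.6, -0.001, 0.0]
contact_force: [-0.2, -0.1, -3.4]
opening: 0.179
finger_force: 30.0
```

```bash
python3 - <<'E'
from h import *
import pickle
st=get_state(); print({k:np.round(v,4).tolist() for k,v in st.items()})
S={n:snapshot(n) for n in("side","top")}
pickle.dump(S,open("s1.pkl","wb"))
o=np.vstack([cv2.resize(S["top"]["img"][100:230,290:450],(600,488)),])
a=cv2.resize(S["top"]["img"][110:230,290:450],(400,300),interpolation=cv2.INTER_CUBIC)
b=cv2.resize(S["side"]["img"][160:340,220:460],(400,300),interpolation=cv2.INTER_CUBIC)
cv2.imwrite("pics/c1.png",np.clip(np.hstack([a,b])[:,:,::-1]*1.4,0,255).astype(np.uint8))
E
```

```text
{'clock': 6.6, 'q': [-0.1352, 0.7344, 0.1569, 1.4572, -0.1259, 0.9611, -0.229], 'qd': [-0.0513, -0.0093, -0.0485, 0.0173, -0.0262, 0.003, -0.0195], 'joint_torque': [0.4792, -57.0309, 3.5929, -17.3477, 0.0511, 0.017, 0.1379], 'tool_pos': [0.6588, -0.011, 0.2551], 'eef_rot': [0.7998, 0.6002, -0.001, 0.0004], 'contact_force': [-0.2042, -0.1186, -3.4117], 'moment': [-0.0782, 0.1069, 0.0192], 'finger_force': 29.9861, 'opening': 0.1789}
```

View pics/c1.png

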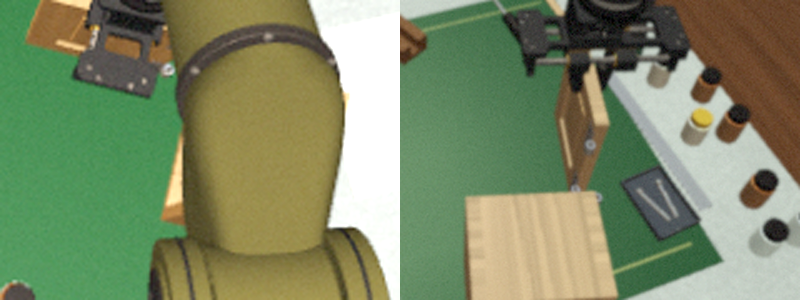

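The arm hides the hinge in the top view. In the side view the door hangs upright in front of the cabinet, with its knuckles towards the cabinet's hinge. I'll lower it to hung height with about 4 mm of outward margin.

Call:
{"fn": "send_rows", "kwargs": {"motion": [{"x": 0, "y": 0.3, "z": 1, "rx": 0, "ry": 0, "rz": 0, "jaw": 0.5}, {"x": 0, "y": 0.3, "z": 1.3, "rx": 0, "ry": 0, "rz": 0, "jaw": 0.5}, {"x": 0, "y": 0.3, "z": 1.4, "rx": 0, "ry": 0, "rz": 0, "jaw": 0.5}, {"x": 0, "y": 0.05, "z": 1.2, "rx": 0, "ry": 0, "rz": 0, "jaw": 0.5}, {"x": 0, "y": 0, "z": 0.9, "rx": 0, "ry": 0, "rz": 0, "jaw": 0.5}]}}

```text
clock: 7.2
tool_pos: [0.6675, -0.01, 0.1956]
eef_rot: [0.799, 0.602, -0.001, -0.001]
contact_force: [-0.7, 0.6, -3.2]
opening: 0.176
finger_force: 30.0
```

Call:
{"fn": "send_rows", "kwargs": {"motion": [{"x": -0.4, "y": 0, "z": 0, "rx": 0, "ry": 0, "rz": 0, "jaw": 0.5}, {"x": -0.4, "y": 0, "z": 0, "rx": 0, "ry": 0, "rz": 0, "jaw": 0.5}, {"x": -0.4, "y": 0, "z": 0, "rx": 0, "ry": 0, "rz": 0, "jaw": 0.5}, {"x": 0, "y": 0, "z": 0, "rx": 0, "ry": 0, "rz": 0, "jaw": 0.5}, {"x": 0, "y": 0, "z": 0, "rx": 0, "ry": 0, "rz": 0, "jaw": 0.5}]}}

```text
clock: 7.7
tool_pos: [0.6652, -0.0221, 0.1983]
eef_rot: [0.799, 0.601, 0.0, 0.0]
contact_force: [0.3, 0.1, -3.4]
opening: 0.179
finger_force: 30.0
```

```bash
cat > chk.py <<'E'
from h import *
import sys,pickle
st=get_state();p=np.array(st["tool_pos"]);Rt=R.from_quat(st["eef_rot"]).as_matrix()
print({k:np.round(st[k],4).tolist() for k in("clock","tool_pos","eef_rot","contact_force","moment")})
psi=np.radians(-106.1);ex=np.array([np.cos(psi),np.sin(psi),0]);ey=np.array([-ex[1],ex[0],0]);ez=np.array([0,0,1])
c=np.array([.5245,-.1705,0])
ax=c-.061*ex+.081*ey
dy=-Rt[:,0];dx=-Rt[:,1];dz=-Rt[:,2]
org=p+.001*dy-.174*dz
k=[org+.009*dx+.081*dy+z*dz for z in(.04,.15)]
for a,z in zip(k,(.062,.172)):
    e=a-ax-z*ez; print("knuckle err cab x,y,z mm",np.round([e@ex*1e3,e@ey*1e3,e[2]*1e3],1))
n=sys.argv[1]
s=snapshot("side");img=s["img"][:,:,::-1].copy()
pickle.dump(s,open(n+".pkl","wb"))
x0,y0=280,190;f=8
pts={"dtop":[org+.19*dz+u*dx+v*dy for u in(-.008,.008) for v in(-.075,.075)],"dk":k,"cab":[c+.214*ez-.06*ex+v*ey for v in(-.075,.075)],"ck":[ax+(z+h)*ez for z in(.062,.172) for h in(-.025,.025)]}
im=cv2.resize(img[y0:y0+75,x0:x0+100],None,fx=f,fy=f,interpolation=cv2.INTER_CUBIC);im=np.clip(im*1.4,0,255).astype(np.uint8)
for nm,col in(("dtop",(0,0,255)),("dk",(255,0,255)),("cab",(255,0,0)),("ck",(255,255,0))):
    q=proj(s,np.array(pts[nm]));print(nm,np.round(q,1).tolist())
    for u in q: cv2.drawMarker(im,tuple(int(round(t)) for t in (u-[x0,y0]+.5)*f),col,cv2.MARKER_CROSS,14,1)
cv2.imwrite(f"pics/{n}.png",im)
E
python3 chk.py c2
```

```text
{'clock': 7.7, 'tool_pos': [0.6652, -0.0221, 0.1983], 'eef_rot': [0.799, 0.6013, 0.0005, 0.0003], 'contact_force': [0.2996, 0.1311, -3.4175], 'moment': [-0.0656, 0.0795, -0.01]}
knuckle err cab x,y,z mm [-38.7   4.2   2.3]
knuckle err cab x,y,z mm [-38.6   4.1   2.3]
dtop [[331.0, 196.7], [345.2, 253.6], [324.1, 197.0], [337.4, 253.9]]
dk [[325.5, 289.4], [333.9, 266.3]]
cab [[258.9, 278.1], [336.5, 274.8]]
ck [[324.7, 310.1], [328.3, 301.3], [333.2, 289.4], [337.8, 278.2]]
```

View pics/c2.png

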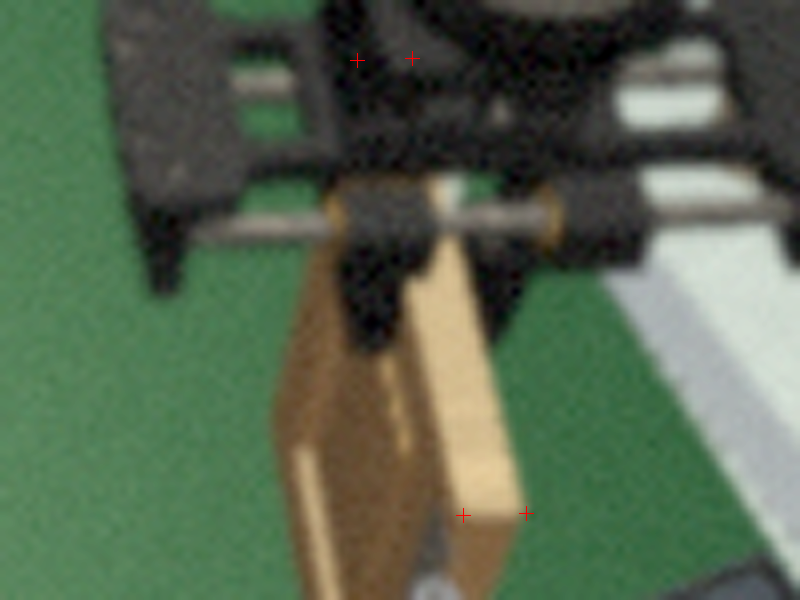

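The projected door corner matches the image to under 1 px at (463,515) and (526,513). The door sits about 2 mm high and needs about 38 mm more travel. I'll lower it 2 mm and advance 20 mm.

Call:
{"fn": "send_rows", "kwargs": {"motion": [{"x": -0.5, "y": 0, "z": 0.1, "rx": 0, "ry": 0, "rz": 0, "jaw": 0.5}, {"x": -0.6, "y": 0, "z": 0.1, "rx": 0, "ry": 0, "rz": 0, "jaw": 0.5}, {"x": -0.6, "y": 0, "z": 0, "rx": 0, "ry": 0, "rz": 0, "jaw": 0.5}, {"x": -0.3, "y": 0, "z": 0, "rx": 0, "ry": 0, "rz": 0, "jaw": 0.5}, {"x": 0, "y": 0, "z": 0, "rx": 0, "ry": 0, "rz": 0, "jaw": 0.5}]}}

```text
clock: 8.25
tool_pos: [0.6592, -0.0422, 0.1958]
eef_rot: [0.799, 0.601, -0.0, 0.0]
contact_force: [0.6, 0.4, -4.2]
opening: 0.18
finger_force: 30.0
```

```bash
sed -i 's/x0,y0=280,190;f=8/x0,y0=290,230;f=8/' chk.py; python3 - <<'E'
from h import *
Z=[]
for i in range(6):
    snapshot("side"); Z.append(get_state()["tool_pos"])
print(np.round(Z,4).tolist(),np.mean(Z,0).round(4))
E
python3 chk.py c3
```

```text
[[0.6594, -0.0415, 0.1958], [0.6594, -0.0409, 0.1957], [0.6595, -0.0406, 0.1957], [0.6595, -0.0405, 0.1957], [0.6595, -0.0405, 0.1957], [0.6595, -0.0405, 0.1957]] [ 0.6595 -0.0407  0.1957]
{'clock': 8.55, 'tool_pos': [0.6595, -0.0405, 0.1957], 'eef_rot': [0.7987, 0.6018, 0.0002, -0.0001], 'contact_force': [-0.1953, 0.5242, -3.8072], 'moment': [-0.1008, 0.132, -0.0119]}
knuckle err cab x,y,z mm [-19.4   3.8  -0.3]
knuckle err cab x,y,z mm [-19.3   3.8  -0.3]
dtop [[332.3, 204.0], [346.9, 262.7], [325.3, 204.2], [339.0, 263.0]]
dk [[326.6, 297.7], [335.4, 275.3]]
cab [[258.9, 278.1], [336.5, 274.8]]
ck [[324.7, 310.1], [328.3, 301.3], [333.2, 289.4], [337.8, 278.2]]
```

View pics/c3.png

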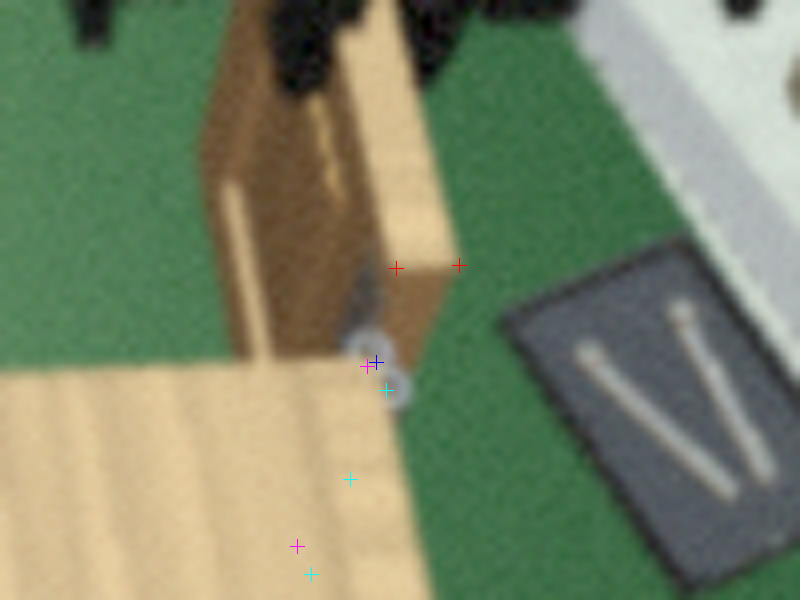

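The door and cabinet knuckles are now close, at (368,345) and (396,388). The image offsets suggest the real y margin is about 0, so I'll add 3 mm outward and go in carefully.

Call:
{"fn": "send_rows", "kwargs": {"motion": [{"x": 0, "y": 0.15, "z": 0, "rx": 0, "ry": 0, "rz": 0, "jaw": 0.5}, {"x": 0, "y": 0.15, "z": 0, "rx": 0, "ry": 0, "rz": 0, "jaw": 0.5}, {"x": -0.3, "y": 0, "z": 0, "rx": 0, "ry": 0, "rz": 0, "jaw": 0.5}, {"x": -0.3, "y": 0, "z": 0, "rx": 0, "ry": 0, "rz": 0, "jaw": 0.5}, {"x": -0.2, "y": 0, "z": 0, "rx": 0, "ry": 0, "rz": 0, "jaw": 0.5}]}}

```text
clock: 9.1
tool_pos: [0.6598, -0.0503, 0.1957]
eef_rot: [0.799, 0.601, -0.0, 0.0]
contact_force: [0.2, -0.3, -3.5]
opening: 0.177
finger_force: 30.0
```

Call:
{"fn": "send_rows", "kwargs": {"motion": [{"x": 0, "y": 0, "z": 0, "rx": 0, "ry": 0, "rz": 0, "jaw": 0.5}, {"x": 0, "y": 0, "z": 0, "rx": 0, "ry": 0, "rz": 0, "jaw": 0.5}, {"x": -0.1, "y": 0, "z": 0, "rx": 0, "ry": 0, "rz": 0, "jaw": 0.5}, {"x": -0.1, "y": 0, "z": 0, "rx": 0, "ry": 0, "rz": 0, "jaw": 0.5}, {"x": 0, "y": 0, "z": 0, "rx": 0, "ry": 0, "rz": 0, "jaw": 0.5}]}}

```text
clock: 9.6
tool_pos: [0.6595, -0.0516, 0.1957]
eef_rot: [0.799, 0.601, -0.0, 0.0]
contact_force: [0.3, 0.0, -3.4]
opening: 0.183
finger_force: 30.0
```

Call:
{"fn": "send_rows", "kwargs": {"motion": [{"x": -0.1, "y": 0, "z": 0, "rx": 0, "ry": 0, "rz": 0, "jaw": 0.5}, {"x": -0.1, "y": 0, "z": 0, "rx": 0, "ry": 0, "rz": 0, "jaw": 0.5}, {"x": -0.1, "y": 0, "z": 0, "rx": 0, "ry": 0, "rz": 0, "jaw": 0.5}, {"x": 0, "y": 0, "z": 0, "rx": 0, "ry": 0, "rz": 0, "jaw": 0.5}, {"x": 0, "y": 0, "z": 0, "rx": 0, "ry": 0, "rz": 0, "jaw": 0.5}]}}

```text
clock: 10.1
tool_pos: [0.6587, -0.0544, 0.1957]
eef_rot: [0.799, 0.601, 0.0, -0.0]
contact_force: [-0.1, -0.3, -3.8]
opening: 0.18
finger_force: 30.0
```

Call:
{"fn": "send_rows", "kwargs": {"motion": [{"x": 0, "y": -0.1, "z": 0, "rx": 0, "ry": 0, "rz": 0, "jaw": 0.5}, {"x": 0, "y": -0.1, "z": 0, "rx": 0, "ry": 0, "rz": 0, "jaw": 0.5}, {"x": 0, "y": 0, "z": 0, "rx": 0, "ry": 0, "rz": 0, "jaw": 0.5}, {"x": 0, "y": 0, "z": 0, "rx": 0, "ry": 0, "rz": 0, "jaw": 0.5}, {"x": 0, "y": 0, "z": 0, "rx": 0, "ry": 0, "rz": 0, "jaw": 0.5}]}}

```text
clock: 10.6
tool_pos: [0.6568, -0.0538, 0.1957]
eef_rot: [0.799, 0.602, 0.0, 0.0]
contact_force: [-0.2, 0.4, -3.9]
opening: 0.179
finger_force: 30.0
```

```bash
python3 chk.py c4
```

```text
{'clock': 10.6, 'tool_pos': [0.6568, -0.0538, 0.1957], 'eef_rot': [0.7988, 0.6015, 0.0001, 0.0], 'contact_force': [-0.1631, 0.4488, -3.9351], 'moment': [-0.0582, 0.0802, 0.0045]}
knuckle err cab x,y,z mm [-5.8  4.9 -0.3]
knuckle err cab x,y,z mm [-5.8  4.9 -0.3]
dtop [[334.0, 208.7], [348.9, 268.7], [326.9, 208.9], [340.9, 269.1]]
dk [[328.1, 303.3], [337.2, 281.3]]
cab [[258.9, 278.1], [336.5, 274.8]]
ck [[324.7, 310.1], [328.3, 301.3], [333.2, 289.4], [337.8, 278.2]]
```

View pics/c4.png

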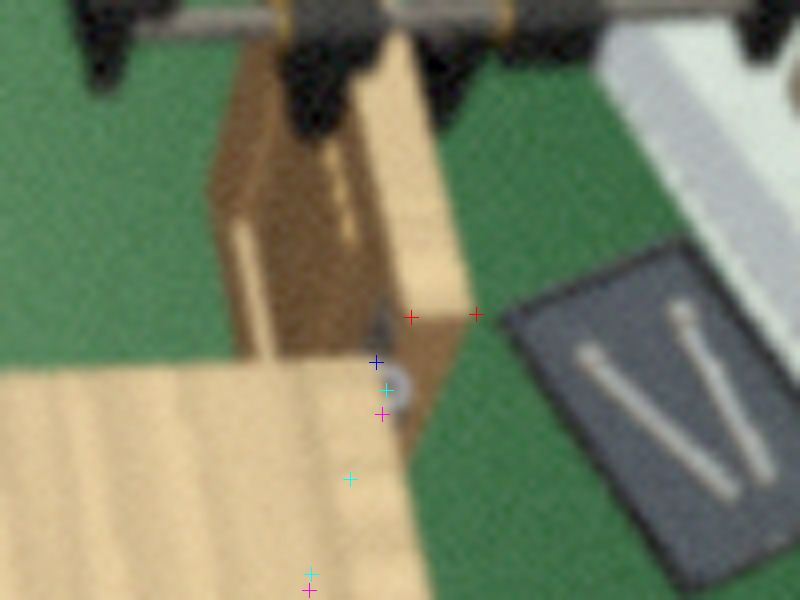

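The upper door knuckle is now under the cabinet's upper knuckle at (396,386), with no contact force yet. I'll feel along +x in small steps.

Call:
{"fn": "send_rows", "kwargs": {"motion": [{"x": -0.1, "y": 0, "z": 0, "rx": 0, "ry": 0, "rz": 0, "jaw": 0.5}, {"x": -0.1, "y": 0, "z": 0, "rx": 0, "ry": 0, "rz": 0, "jaw": 0.5}, {"x": -0.1, "y": 0, "z": 0, "rx": 0, "ry": 0, "rz": 0, "jaw": 0.5}, {"x": 0, "y": 0, "z": 0, "rx": 0, "ry": 0, "rz": 0, "jaw": 0.5}, {"x": 0, "y": 0, "z": 0, "rx": 0, "ry": 0, "rz": 0, "jaw": 0.5}]}}

```text
clock: 11.15
tool_pos: [0.656, -0.0567, 0.1957]
eef_rot: [0.799, 0.601, 0.0, -0.0]
contact_force: [-0.5, 0.3, -2.8]
opening: 0.181
finger_force: 30.0
```

Call:
{"fn": "send_rows", "kwargs": {"motion": [{"x": 0, "y": -0.05, "z": 0, "rx": 0, "ry": 0, "rz": 0, "jaw": 0.5}, {"x": 0, "y": -0.05, "z": 0, "rx": 0, "ry": 0, "rz": 0, "jaw": 0.5}, {"x": 0, "y": 0, "z": 0, "rx": 0, "ry": 0, "rz": 0, "jaw": 0.5}, {"x": 0, "y": 0, "z": 0, "rx": 0, "ry": 0, "rz": 0, "jaw": 0.5}, {"x": 0, "y": 0, "z": 0, "rx": 0, "ry": 0, "rz": 0, "jaw": 0.5}]}}

```text
clock: 11.65
tool_pos: [0.655, -0.0563, 0.1957]
eef_rot: [0.799, 0.602, 0.0, -0.0]
contact_force: [-0.1, -0.4, -4.0]
opening: 0.179
finger_force: 30.0
```

Call:
{"fn": "send_rows", "kwargs": {"motion": [{"x": 0, "y": -0.05, "z": 0, "rx": 0, "ry": 0, "rz": 0, "jaw": 0.5}, {"x": 0, "y": -0.05, "z": 0, "rx": 0, "ry": 0, "rz": 0, "jaw": 0.5}, {"x": 0, "y": 0, "z": 0, "rx": 0, "ry": 0, "rz": 0, "jaw": 0.5}, {"x": 0, "y": 0, "z": 0, "rx": 0, "ry": 0, "rz": 0, "jaw": 0.5}, {"x": 0, "y": 0, "z": 0, "rx": 0, "ry": 0, "rz": 0, "jaw": 0.5}]}}

```text
clock: 12.15
tool_pos: [0.654, -0.0561, 0.1957]
eef_rot: [0.799, 0.602, 0.0, -0.0]
contact_force: [0.7, -0.3, -3.5]
opening: 0.177
finger_force: 30.0
```

Call:
{"fn": "send_rows", "kwargs": {"motion": [{"x": -0.05, "y": 0, "z": 0, "rx": 0, "ry": 0, "rz": 0, "jaw": 0.5}, {"x": -0.05, "y": 0, "z": 0, "rx": 0, "ry": 0, "rz": 0, "jaw": 0.5}, {"x": 0, "y": 0, "z": 0, "rx": 0, "ry": 0, "rz": 0, "jaw": 0.5}, {"x": 0, "y": 0, "z": 0, "rx": 0, "ry": 0, "rz": 0, "jaw": 0.5}, {"x": 0, "y": 0, "z": 0, "rx": 0, "ry": 0, "rz": 0, "jaw": 0.5}]}}

```text
clock: 12.65
tool_pos: [0.6538, -0.057, 0.1957]
eef_rot: [0.799, 0.602, 0.0, -0.0]
contact_force: [-0.1, -0.1, -3.4]
opening: 0.178
finger_force: 30.0
```

Call:
{"fn": "send_rows", "kwargs": {"motion": [{"x": -0.05, "y": 0, "z": 0, "rx": 0, "ry": 0, "rz": 0, "jaw": 0.5}, {"x": -0.05, "y": 0, "z": 0, "rx": 0, "ry": 0, "rz": 0, "jaw": 0.5}, {"x": 0, "y": 0, "z": 0, "rx": 0, "ry": 0, "rz": 0, "jaw": 0.5}, {"x": 0, "y": 0, "z": 0, "rx": 0, "ry": 0, "rz": 0, "jaw": 0.5}, {"x": 0, "y": 0, "z": 0, "rx": 0, "ry": 0, "rz": 0, "jaw": 0.5}]}}

```text
clock: 13.15
tool_pos: [0.6535, -0.058, 0.1957]
eef_rot: [0.799, 0.602, 0.0, -0.0]
contact_force: [-0.4, -0.3, -3.7]
opening: 0.177
finger_force: 30.0
```

Call:
{"fn": "send_rows", "kwargs": {"motion": [{"x": 0, "y": -0.05, "z": 0, "rx": 0, "ry": 0, "rz": 0, "jaw": 0.5}, {"x": 0, "y": -0.05, "z": 0, "rx": 0, "ry": 0, "rz": 0, "jaw": 0.5}, {"x": 0, "y": 0, "z": 0, "rx": 0, "ry": 0, "rz": 0, "jaw": 0.5}, {"x": 0, "y": 0, "z": 0, "rx": 0, "ry": 0, "rz": 0, "jaw": 0.5}, {"x": 0, "y": 0, "z": 0, "rx": 0, "ry": 0, "rz": 0, "jaw": 0.5}]}}

```text
clock: 13.65
tool_pos: [0.6525, -0.0577, 0.1957]
eef_rot: [0.799, 0.602, 0.0, -0.0]
contact_force: [0.5, -0.3, -3.3]
opening: 0.179
finger_force: 30.0
```

Call:
{"fn": "send_rows", "kwargs": {"motion": [{"x": -0.05, "y": 0, "z": 0, "rx": 0, "ry": 0, "rz": 0, "jaw": 0.5}, {"x": -0.05, "y": 0, "z": 0, "rx": 0, "ry": 0, "rz": 0, "jaw": 0.5}, {"x": 0, "y": 0, "z": 0, "rx": 0, "ry": 0, "rz": 0, "jaw": 0.5}, {"x": 0, "y": 0, "z": 0, "rx": 0, "ry": 0, "rz": 0, "jaw": 0.5}, {"x": 0, "y": 0, "z": 0, "rx": 0, "ry": 0, "rz": 0, "jaw": 0.5}]}}

```text
clock: 14.15
tool_pos: [0.6524, -0.0581, 0.1958]
eef_rot: [0.799, 0.602, 0.0, -0.0]
contact_force: [-0.5, 2.4, -3.6]
opening: 0.179
finger_force: 30.0
```

Call:
{"fn": "send_rows", "kwargs": {"motion": [{"x": 0, "y": -0.05, "z": 0, "rx": 0, "ry": 0, "rz": 0, "jaw": 0.5}, {"x": 0, "y": -0.05, "z": 0, "rx": 0, "ry": 0, "rz": 0, "jaw": 0.5}, {"x": 0, "y": 0, "z": 0, "rx": 0, "ry": 0, "rz": 0, "jaw": 0.5}, {"x": 0, "y": 0, "z": 0, "rx": 0, "ry": 0, "rz": 0, "jaw": 0.5}, {"x": 0, "y": 0, "z": 0, "rx": 0, "ry": 0, "rz": 0, "jaw": 0.5}]}}

```text
clock: 14.65
tool_pos: [0.6519, -0.058, 0.1959]
eef_rot: [0.799, 0.602, 0.001, 0.0]
contact_force: [2.8, 2.6, -3.4]
opening: 0.178
finger_force: 30.0
```

Call:
{"fn": "send_rows", "kwargs": {"motion": [{"x": 0, "y": -0.05, "z": 0, "rx": 0, "ry": 0, "rz": 0, "jaw": 0.5}, {"x": 0, "y": -0.05, "z": 0, "rx": 0, "ry": 0, "rz": 0, "jaw": 0.5}, {"x": 0, "y": 0, "z": 0, "rx": 0, "ry": 0, "rz": 0, "jaw": 0.5}, {"x": 0, "y": 0, "z": 0, "rx": 0, "ry": 0, "rz": 0, "jaw": 0.5}, {"x": 0, "y": 0, "z": 0, "rx": 0, "ry": 0, "rz": 0, "jaw": 0.5}]}}

```text
clock: 15.15
tool_pos: [0.6511, -0.0576, 0.196]
eef_rot: [0.799, 0.602, 0.001, 0.0]
contact_force: [4.0, 4.2, -3.9]
opening: 0.177
finger_force: 30.0
```

```bash
python3 chk.py c5
```

```text
{'clock': 15.15, 'tool_pos': [0.6511, -0.0576, 0.196], 'eef_rot': [0.7986, 0.6018, 0.0009, 0.0003], 'contact_force': [4.0495, 4.2252, -3.8515], 'moment': [0.6826, -0.8101, 0.1463]}
knuckle err cab x,y,z mm [-0.7  0.7 -0.1]
knuckle err cab x,y,z mm [-0.6  0.5 -0.1]
dtop [[332.5, 210.5], [347.3, 271.2], [325.4, 210.8], [339.3, 271.6]]
dk [[326.7, 305.5], [335.6, 283.7]]
cab [[258.9, 278.1], [336.5, 274.8]]
ck [[324.7, 310.1], [328.3, 301.3], [333.2, 289.4], [337.8, 278.2]]
```

View pics/c5.png

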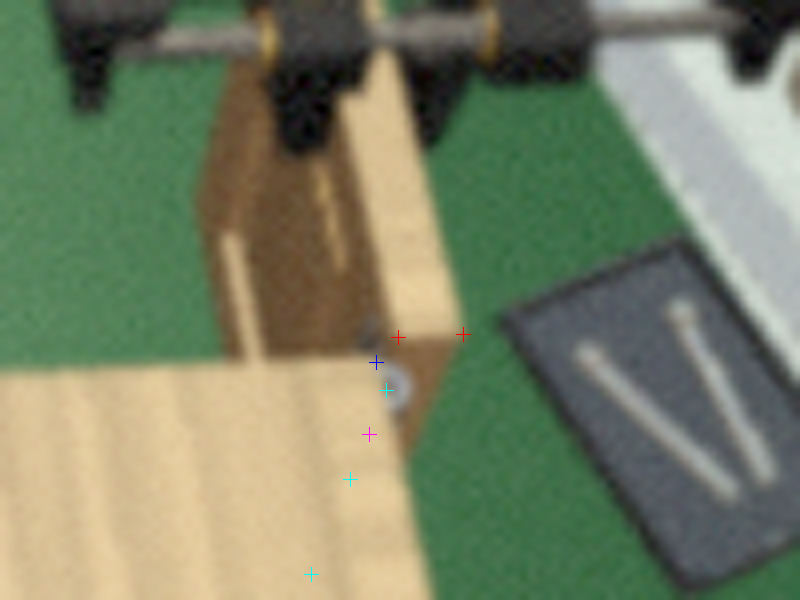

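Call:
{"fn": "send_rows", "kwargs": {"motion": [{"x": 0.1, "y": 0, "z": 0, "rx": 0, "ry": 0, "rz": 0, "jaw": 0.5}, {"x": 0.1, "y": 0, "z": 0, "rx": 0, "ry": 0, "rz": 0, "jaw": 0.5}, {"x": 0, "y": 0, "z": 0, "rx": 0, "ry": 0, "rz": 0, "jaw": 0.5}, {"x": 0, "y": 0, "z": 0, "rx": 0, "ry": 0, "rz": 0, "jaw": 0.5}, {"x": 0, "y": 0, "z": 0, "rx": 0, "ry": 0, "rz": 0, "jaw": 0.5}]}}

```text
clock: 15.7
tool_pos: [0.6508, -0.0571, 0.1957]
eef_rot: [0.799, 0.601, -0.0, 0.0]
contact_force: [2.4, -0.3, -3.0]
opening: 0.18
finger_force: 30.0
```

Call:
{"fn": "send_rows", "kwargs": {"motion": [{"x": 0, "y": -0.05, "z": 0, "rx": 0, "ry": 0, "rz": 0, "jaw": 0.5}, {"x": 0, "y": -0.05, "z": 0, "rx": 0, "ry": 0, "rz": 0, "jaw": 0.5}, {"x": 0, "y": 0, "z": 0, "rx": 0, "ry": 0, "rz": 0, "jaw": 0.5}, {"x": 0, "y": 0, "z": 0, "rx": 0, "ry": 0, "rz": 0, "jaw": 0.5}, {"x": 0, "y": 0, "z": 0, "rx": 0, "ry": 0, "rz": 0, "jaw": 0.5}]}}

```text
clock: 16.2
tool_pos: [0.6501, -0.0566, 0.1958]
eef_rot: [0.799, 0.601, -0.0, 0.001]
contact_force: [4.0, -1.1, -4.5]
opening: 0.179
finger_force: 30.1
```

Contact in y is now confirmed with no x load (about 4 N). I'll ease y slightly and press x home again.

Call:
{"fn": "send_rows", "kwargs": {"motion": [{"x": -0.05, "y": 0.04, "z": 0, "rx": 0, "ry": 0, "rz": 0, "jaw": 0.5}, {"x": -0.05, "y": 0, "z": 0, "rx": 0, "ry": 0, "rz": 0, "jaw": 0.5}, {"x": -0.03, "y": 0, "z": 0, "rx": 0, "ry": 0, "rz": 0, "jaw": 0.5}, {"x": 0, "y": 0, "z": 0, "rx": 0, "ry": 0, "rz": 0, "jaw": 0.5}, {"x": 0, "y": 0, "z": 0, "rx": 0, "ry": 0, "rz": 0, "jaw": 0.5}]}}

```text
clock: 16.7
tool_pos: [0.6502, -0.0568, 0.1958]
eef_rot: [0.799, 0.602, 0.0, -0.0]
contact_force: [5.2, -0.8, -3.4]
opening: 0.18
finger_force: 30.1
```

```bash
python3 chk.py c6
```

```text
{'clock': 16.7, 'tool_pos': [0.6502, -0.0568, 0.1958], 'eef_rot': [0.7987, 0.6017, 0.0004, -0.0001], 'contact_force': [5.2465, -0.7561, -3.417], 'moment': [-0.1235, -0.8688, 0.3759]}
knuckle err cab x,y,z mm [-1.2 -0.6 -0.2]
knuckle err cab x,y,z mm [-1.1 -0.6 -0.2]
dtop [[331.9, 210.4], [346.7, 271.0], [324.8, 210.6], [338.6, 271.4]]
dk [[326.1, 305.3], [335.0, 283.5]]
cab [[258.9, 278.1], [336.5, 274.8]]
ck [[324.7, 310.1], [328.3, 301.3], [333.2, 289.4], [337.8, 278.2]]
```

Call:
{"fn": "send_rows", "kwargs": {"motion": [{"x": -0.05, "y": 0.03, "z": 0, "rx": 0, "ry": 0, "rz": 0, "jaw": 0.5}, {"x": -0.05, "y": 0.03, "z": 0, "rx": 0, "ry": 0, "rz": 0, "jaw": 0.5}, {"x": 0, "y": 0, "z": 0, "rx": 0, "ry": 0, "rz": 0, "jaw": 0.5}, {"x": 0, "y": 0, "z": 0, "rx": 0, "ry": 0, "rz": 0, "jaw": 0.5}, {"x": 0, "y": 0, "z": 0, "rx": 0, "ry": 0, "rz": 0, "jaw": 0.5}]}}

```text
clock: 17.25
tool_pos: [0.6505, -0.057, 0.1958]
eef_rot: [0.799, 0.602, 0.001, -0.001]
contact_force: [3.7, 2.4, -3.6]
opening: 0.181
finger_force: 30.0
```

Call:
{"fn": "send_rows", "kwargs": {"motion": [{"x": 0, "y": 0, "z": 0, "rx": 0, "ry": 0, "rz": 0, "jaw": 0.5}, {"x": 0, "y": 0, "z": 0, "rx": 0, "ry": 0, "rz": 0, "jaw": 0.5}, {"x": 0, "y": 0, "z": 0, "rx": 0, "ry": 0, "rz": 0, "jaw": 0.5}, {"x": 0, "y": 0, "z": 0, "rx": 0, "ry": 0, "rz": 0, "jaw": 0.5}, {"x": 0, "y": 0, "z": 0, "rx": 0, "ry": 0, "rz": 0, "jaw": 0.5}]}}

```text
clock: 17.75
tool_pos: [0.6504, -0.057, 0.1958]
eef_rot: [0.799, 0.602, 0.001, -0.001]
contact_force: [4.2, 2.5, -2.4]
opening: 0.179
finger_force: 30.0
```

The door presses on both stops: about 3.5 N to the front and 3.2 N against the side. It's at rest at hung height. The backward shift in x as I moved in y fits the hinge edge riding to the knuckle's apex. I'm handing the job in.

```bash
python3 -c "
from h import *
s=get_state();print(s['contact_force'],s['tool_pos'],s['opening']);print(finish_job())"
```

```text
[ 4.1906235   2.47659076 -2.43447137] [ 0.65042509 -0.05703015  0.1957796 ] 0.17926115816314392
the job is handed in; nothing more can be done
None
```

I handed the job in with the door still gripped, square to the cabinet's front at hung height, and its knuckles between the cabinet's. It is pressed lightly home on both stops at about 5 N in total. The lower hinge was out of camera view, so I judged that the holes line up from contact forces and arm position, and the hand-in gave no pass or fail result.

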